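# Put the battery pack in its charging dock

## Task

Put the mixer's battery pack in its charging dock: pick it up by its grip, turn it so that its narrow nose goes into the narrow end of the bay, and press it down past the spring catches until it is fully home, flush with the dock's rim. Do not let it drop from a height, leave it released at the end, and leave the other things on the table where they are.

Things in the scene. Friction and masses are not known exactly. Their poses are not given: they have to be found in the camera images.
- pack: Loose grey battery pack, about 0.16 kg, lying flat. Block 25 mm high, 116 (x) x 66 (y) in plan: broad part 84 x 66 (x -58 to +26), connector nose at the +x end 32 x 40 (x 26 to 58). A black grip bar stands on top (see pack_grip). Origin: middle of the 116 x 66 outline, on the underside; x to the nose, z up. Centre of mass near the grip.
- pack_grip (a point): Middle of the top of the black ribbed grip, an upright bar 60 long (pack's x) x 18 thick (pack's y), rising from 25 to 52 mm above the pack's underside: pinch it across y. This point is at x -8, y 0, z 52 mm in the pack. Frame parallel to pack.
- pack_nose (a point): Middle of the nose's outer top edge: 58 mm along the pack's x from its origin, 25 mm above its underside. The frame is parallel to pack.
- dock: White charging dock fixed to the table, 160 (x) x 104 (y) x 31 mm high, with an open-topped bay of the pack's outline, 2.5 mm larger on every side, its mouth bevelled outward by 5 mm over the top 5 mm; narrow end at +x. The bay is 25 mm deep, so a pack that is home has its grey block level with the rim, the grip standing above. Origin: centre of the underside; z up.
- bay_floor (a point): Middle of the bay's floor, 6 mm above the dock's underside: pack's origin comes here when home. Frame parallel to dock. In each long wall, at x = -8, a sloping steel spring catch stands out 5 mm. They stop the pack some 10 mm short of home (its weight is not enough) and give way to a press of about 5 to 15 N; then they hold it by friction and do not lift it.
- bay_nose (a point): Where the point pack_nose comes when the pack is home: at rim height, 58 mm along the dock's x from its middle.
- rice_tub: Bystander: clear food tub with white lid, 103 x 144 x 56 mm, beyond the work. Origin at the centre of its underside.
- steel_cup: Bystander: small steel cup, 68 mm across, 42 mm high, to the right. Origin at the centre of its underside.
- timer: Bystander: round twist timer, red on white, 62 mm across, 40 mm high, to the left. Origin at the centre of its underside.
There are look-alikes about, which are no part of the job. There is more than one size of the pack; the one meant has the size given above.

How it is judged:
By the outcome, as a careful person would: the job done as asked, in the order asked, and still so for the second after the job is handed in, with the robot touching nothing.
It also fails if it takes over 48 s, if anything falls off the work surface, if the arm or the gripper's body presses on something with over 40 N, if the wrist force passes 120 N, or if a joint passes its speed limit or range.

## Robot

A 6-joint arm with a two-finger parallel gripper is mounted at the origin on a cart in front of the work surface, level with it; the furniture and walls round the work are solid. World frame = base frame: x ahead of the robot, y to its left, z up, the work surface at z = 0. Lengths are in mm, angles in degrees, forces in N, time in s.
With the tool pointing down it reaches from about 350 to 850 mm from the base axis. Payload 8.1 kg.
Tool frame: the origin (TCP) lies between the finger pads; the fingertips stand r.nose_length ahead of it and the grasp point (between the pads) lies 3 mm ahead of it (r.nose_length is the distance from the TCP to the fingertips, in mm); x points along the fingers, y is the direction in which the jaws open and shut, and the axes are right-handed (so a half turn about x gives the same grasp; the last joint's range is limited). The gripper opens to 85 mm and grips with 20 to 120 N. Pads are 22 mm wide; open, the fingers measure 114 mm over their backs; the gripper's body (76 mm by 85 mm) begins 54 mm behind the grasp point. The pads swing forward as they close: fully open they stand 13 mm farther back than shut.
Start: joints at [-78.461, 7.471, 85.268, -0, 87.261, -4.893], TCP at [169.751, -575.491, 253.292] pointing down, gripper open.
Joint ranges: [-169.43, 169.43], [-51.17, 129.36], [1.28, 143.12], [-76.62, 256.62], [0, 156.53], [-152.29, 152.29]. Speed limits (degrees/s): [136.94, 136.94, 159.86, 180, 180, 180].

## Interface

Orientations are given as [roll, pitch, yaw] about the fixed x, y, z axes, in that order (R = Rz(yaw) Ry(pitch) Rx(roll)).
In Python, from bench import sense, optics, order, r gives the robot as it stands.
- The arm moves only by the tool carry_out, never from a script. Its argument "commands" is one flat list of numbers, 7 for each row, row after row: the shift along the tool's x, y, z in m, then the turn, a rotation vector about the tool's x, y, z in degrees, then the closure, from -1 (fully open) to 1 (shut), so that 0 is half open. A call has 1 to 12 rows; each row is the pose to reach, as a shift and turn from the pose measured when the call began, along the tool's axes at that moment; what a row does not reach only later rows make up. A row lasts 1/8 s, in which the tool goes at most 62.5 mm and 10.7 degrees, less where a joint would pass 70% of its speed; a pose out of reach is approached as far as the arm can. A call with a gripper value outside its range is refused whole. The fingers move at their own pace and stop on an object; "grip_force" is the grip in N (left out, the last holds). Time passes only in rows, so rows that repeat a pose let the fingers close. It gives the time, the measured TCP pose, the force and the opening at its end, in the units of the state.
- sense(): the state, without advancing time (a new reading comes with each control period).
- optics.snapshot(name): name is "scene" or "top" or "wrist"; returns (picture, depth): 420x560x3 uint8, red, green, blue; 420x560 float32, mm along the optical axis (not along the pixel's ray), 0 where there is no reading.
- optics.calibration(name): a dict with "mtx" (3x3 intrinsics, pixels), "extrinsics" (4x4, takes a point from camera to world coordinates). Camera axes: x right, y up, looking along -z (the intrinsics and any distortion apply to the point x, -y, -z); pixel columns grow to the right and rows downward; lengths in mm; the calibration is good to about 2 mm. The wrist camera is an equidistant fisheye: a pixel r from the principal point sees the ray r / f radians off the axis. A picture is of the moment at which its call begins: read the wrist's pose just before it. calibration takes no time and is no camera call; for the wrist camera it gives the pose at the moment of the call.
- order.hand_in(): hands the job in, once; it reports no verdict.
The state is a dict: "time": time; "joint_pos": joint angles; "qd": joint speeds; "joint_efforts": joint torques, N m; "tool_pos": TCP position; "tcp_rot": TCP orientation; "ft_force": force on the tool from outside, world axes, zero at the start; "wrist_torque": the same for the moment, N m; "finger_gap": finger opening in mm.
Only numpy, scipy, OpenCV 4.12 (cv2) and the standard library are available. Lean on these libraries where they do the work, as an engineer would, in place of code of your own. Each camera call takes 0.05 s, during which the arm holds its last target. There are 200 camera calls.

## Working session

There is one attempt and no reset: what is moved stays moved. The work goes in short steps, Python scripts to look and compute and a tool call to move; the robot and the scene stay as the last step left them, time stands still between calls to the robot, and variables do not carry over. Pictures are saved under pics/ and viewed, about 8 in all and at most 12, crops included, and the job is handed in when it is done.

Besides the shell and the picture viewer there is one more tool, called after "Emit:" by a JSON object that holds its "name" and its "arguments", one argument or row to a line. carry_out: Moves the arm, as the interface text tells. Its arguments: {"type":"object","properties":{"commands":{"type":"array","items":{"type":"number"}},"grip_force":{"type":"number"}},"required":["commands"]}

```bash
mkdir -p pics && ls && python3 - <<'E'
from bench import sense, optics, order, r
import cv2, numpy as np
s=sense(); print(s, r.nose_length)
for n in("scene","top"):
    p,d=optics.snapshot(n); cv2.imwrite(f"pics/{n}0.png",p[:,:,::-1]); np.savez(f"{n}0.npz",p=p,d=d)
    c=optics.calibration(n); print(n,{k:np.round(v,3).tolist() if not isinstance(v,str) else v for k,v in c.items()}, (d==0).mean())
E
```

```text
pics
{'time': 0.0, 'joint_pos': array([-7.84608288e+01,  7.51475776e+00,  8.53298546e+01, -7.36669233e-04,
        8.72606365e+01, -4.89330488e+00]), 'qd': array([-0.02832392, -0.02501839, -0.01331557,  0.03337618, -0.07209979,
       -0.10515264]), 'joint_efforts': array([ 4.78547823e-03, -5.69397533e+01, -5.00542295e+01,  8.47995739e-05,
        1.50554627e-02, -2.27523003e-05]), 'tool_pos': array([ 169.64399987, -574.9891812 ,  252.24252349]), 'tcp_rot': array([-94.49277478,  89.89474849, 101.93973715]), 'ft_force': array([ 0.32963553, -0.21288164, -0.770761  ]), 'wrist_torque': array([-0.01589285, -0.02991618,  0.0239939 ]), 'finger_gap': 85.30364917280205} 22.0
scene {'mtx': [[487.006, 0.0, 275.4], [0.0, 487.006, 205.399], [0.0, 0.0, 1.0]], 'extrinsics': [[-0.51, 0.507, -0.694, -527.931], [-0.86, -0.314, 0.403, 654.812], [-0.014, 0.803, 0.596, 1035.486], [0.0, 0.0, 0.0, 1.0]]} 0.004340986394557823
top {'mtx': [[469.777, 0.0, 278.012], [0.0, 469.777, 205.215], [0.0, 0.0, 1.0]], 'extrinsics': [[0.017, 0.99, -0.139, 375.144], [-1.0, 0.017, -0.003, -11.702], [-0.001, 0.139, 0.99, 1547.426], [0.0, 0.0, 0.0, 1.0]]} 0.003932823129251701
```

View pics/top0.png

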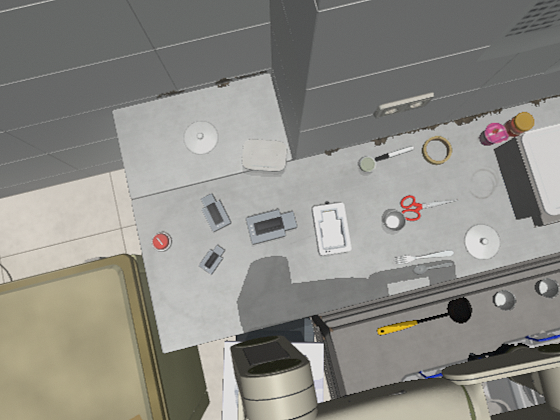

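View pics/scene0.png

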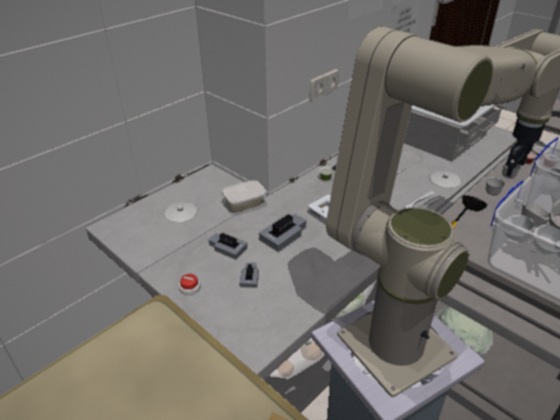

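The top view shows three grey packs, at (214,212), (271,226) and (211,259), and the dock at (332,229). The timer is at (162,241), the tub at (265,155) and the cup at (393,221). Next I measure the sizes of the three packs.

```bash
cat > h.py <<'E'
from bench import sense, optics, order, r
import cv2, numpy as np
from scipy.spatial.transform import Rotation as R
def rays(c,uv,fish=False):
    uv=np.atleast_2d(np.asarray(uv,float)); K=np.array(c["mtx"]);E=np.array(c["extrinsics"])
    x=(uv[:,0]-K[0,2])/K[0,0]; y=(uv[:,1]-K[1,2])/K[1,1]
    if fish:
        t=np.hypot(x,y); k=np.where(t>1e-9,np.sin(t)/np.maximum(t,1e-9),1)
        d=np.c_[x*k,-y*k,-np.cos(t)]
    else: d=np.c_[x,-y,-np.ones_like(x)]
    return E[:3,3], d@E[:3,:3].T
def onplane(c,uv,z,fish=False):
    o,d=rays(c,uv,fish); return o+d*((z-o[2])/d[:,2])[:,None]
def cloud(c,dep,fish=False):
    h,w=dep.shape; u,v=np.meshgrid(np.arange(w),np.arange(h))
    o,d=rays(c,np.c_[u.ravel(),v.ravel()],fish)
    E=np.array(c["extrinsics"]); ax=-E[:3,2]
    return (o+d/(d@ax)[:,None]*dep.reshape(-1,1)).reshape(h,w,3)
E
python3 - <<'E'
from h import *
c=optics.calibration("top"); f=np.load("top0.npz"); P=cloud(c,f["d"]); z=P[:,:,2]
roi=np.zeros(z.shape,np.uint8); roi[185:285,190:355]=1
print("table z",np.median(z[190:195,200:300]))
m=((z>12)&(z<80)).astype(np.uint8)*roi
n,l,st,ce=cv2.connectedComponentsWithStats(m)
for i in range(1,n):
    if st[i,4]<60: continue
    q=P[l==i]; low=q[q[:,2]<38]
    rc=cv2.minAreaRect(q[:,:2].astype(np.float32))
    print(st[i],np.round(ce[i]),"rect",np.round(rc[0]),np.round(rc[1]),round(rc[2]),"z pct",np.round(np.percentile(q[:,2],[5,25,50,75,95])))
    zz=q[q[:,2]>np.percentile(q[:,2],97)-6]; 
    print("  topband", len(zz), zz.mean(0).round())
im=cv2.resize(f["p"][180:290,190:360,::-1],None,fx=4.5,fy=4.5,interpolation=cv2.INTER_CUBIC); cv2.imwrite("pics/crop0.png",im)
E
```

```text
table z 0.4688204256345898
[202 194  29  38 635] [215. 213.] rect [566. 202.] [117.  64.] 28 z pct [20. 23. 25. 28. 52.]
  topband 88 [559. 198.  51.]
[313 202  39  54 923] [332. 227.] rect [ 520. -182.] [169. 105.] 9 z pct [20. 26. 29. 31. 35.]
  topband 355 [ 525. -182.   33.]
[ 246  210   52   35 1175] [270. 226.] rect [524.  11.] [ 89. 156.] 15 z pct [27. 31. 34. 37. 70.]
  topband 137 [521.  23.  70.]
[199 245  26  30 374] [212. 260.] rect [413. 201.] [51. 87.] 56 z pct [14. 17. 19. 23. 39.]
  topband 53 [407. 204.  39.]
```

View pics/crop0.png

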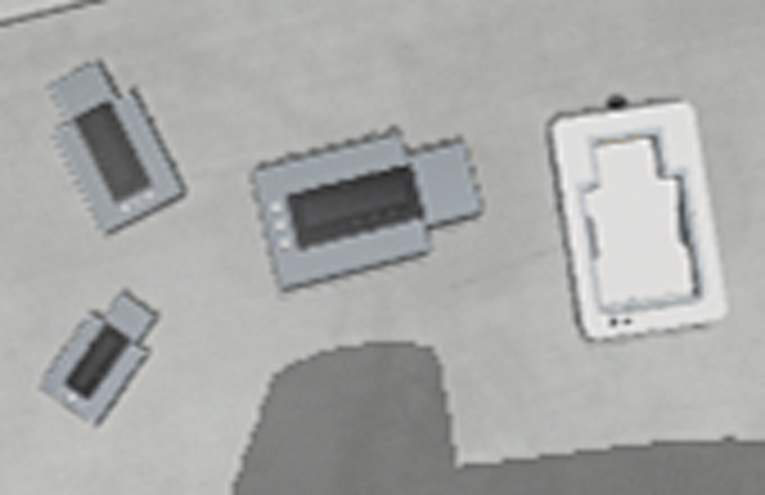

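The pack meant is the one at (215,213): it measures 117x64 mm with tops at about 25 and 52 mm, which fits. The one at (270,226) is 156x89, too large, and the one at (212,260) is 87x51, too small. The crop shows the chosen pack's nose pointing up-left, and the dock's narrow end up, away from the robot. Now I plan the move above the pack.

```bash
cat >> h.py <<'E'
def tool():
    s=sense(); return s, np.array(s["tool_pos"]), R.from_euler("xyz",s["tcp_rot"],degrees=True)
def plan(P,yaw):
    """tool down, tool y along +-(dir of 'yaw'); prints shift (m) and rotvec (deg) in tool axes"""
    s,p,T=tool(); best=None
    for k in (0,180):
        a=np.radians(yaw+k); x=np.array([0,0,-1.]); y=np.array([np.cos(a),np.sin(a),0]); M=R.from_matrix(np.c_[x,y,np.cross(x,y)])
        rv=(T.inv()*M).as_rotvec(degrees=True); print("yaw",yaw+k,"rv",rv.round(2))
    sh=T.inv().apply(np.array(P)-p)/1000; print("shift m",sh.round(4),"t",round(s["time"],2),"q",np.round(s["joint_pos"],1))
E
python3 - <<'E'
from h import *
s,p,T=tool(); print(T.as_matrix().round(3))
E=np.array(optics.calibration("wrist")["extrinsics"]); K=optics.calibration("wrist")["mtx"]
print(K, T.inv().apply(E[:3,3]-p).round(1),(T.as_matrix().T@E[:3,:3]).round(2))
plan([545,195,250],28+90)
E
```

```text
[[-0.     0.283 -0.959]
 [ 0.002 -0.959 -0.283]
 [-1.    -0.002 -0.   ]]
[[325.1922621    0.         277.86142778]
 [  0.         325.1922621  204.47178852]
 [  0.           0.           1.        ]] [-120.7    1.6  -83.7] [[-0.    0.33 -0.94]
 [ 1.    0.   -0.  ]
 [ 0.   -0.94 -0.33]]
yaw 118 rv [1.6843e+02 1.4000e-01 3.0000e-02]
yaw 298 rv [-11.57  -0.02   0.09]
shift m [ 0.0035 -0.6324 -0.5778] t 0.1 q [-78.5   7.5  85.3   0.   87.3  -4.9]
```

Emit:
{"name": "carry_out", "arguments": {
  "commands": [0.003,-0.632,-0.578,-11.6,0,0,-1,0.003,-0.632,-0.578,-11.6,0,0,-1,0.003,-0.632,-0.578,-11.6,0,0,-1,0.003,-0.632,-0.578,-11.6,0,0,-1,0.003,-0.632,-0.578,-11.6,0,0,-1,0.003,-0.632,-0.578,-11.6,0,0,-1,0.003,-0.632,-0.578,-11.6,0,0,-1,0.003,-0.632,-0.578,-11.6,0,0,-1,0.003,-0.632,-0.578,-11.6,0,0,-1,0.003,-0.632,-0.578,-11.6,0,0,-1,0.003,-0.632,-0.578,-11.6,0,0,-1,0.003,-0.632,-0.578,-11.6,0,0,-1]
}}

```text
time: 1.6
tool_pos: [498.9, 100.8, 250.6]
tcp_rot: [-107.5, 89.9, 100.6]
ft_force: [1.2, -1.1, 0.9]
finger_gap: 85.7
```

```bash
python3 - <<'E'
from h import *
plan([545,195,250],28+90)
E
```

```text
yaw 118 rv [-1.7995e+02 -1.2000e-01 -4.0000e-02]
yaw 298 rv [ 0.05 -0.02  0.08]
shift m [ 0.0007 -0.0615 -0.085 ] t 1.6 q [ 5.6 -6.7 99.8  0.1 86.9 67.5]
```

Emit:
{"name": "carry_out", "arguments": {
  "commands": [0,-0.0615,-0.085,0,0,0,-1,0,-0.0615,-0.085,0,0,0,-1,0,-0.0615,-0.085,0,0,0,-1,0,-0.0615,-0.085,0,0,0,-1]
}}

```text
time: 2.1
tool_pos: [544.5, 194.7, 250.1]
tcp_rot: [-49.3, 89.9, 158.7]
ft_force: [0.7, 0.6, 0.4]
finger_gap: 85.4
```

```bash
cat >> h.py <<'E'
def wsnap(tag):
    c=optics.calibration("wrist"); p,d=optics.snapshot("wrist")
    cv2.imwrite(f"pics/{tag}.png",p[:,:,::-1]); np.savez(f"{tag}.npz",p=p,d=d,mtx=c["mtx"],extrinsics=c["extrinsics"]); return c,p,d
E
python3 - <<'E'
from h import *
c,p,d=wsnap("w1"); s,pp,T=tool(); print(pp,s["tcp_rot"],s["joint_pos"])
E
```

```text
[544.57529521 194.20318562 250.3721408 ] [-64.42575079  89.9209322  143.60093112] [1.45098926e+01 4.22131695e+00 8.90445630e+01 6.14648763e-02
 8.67839785e+01 7.64797358e+01]
```

View pics/w1.png

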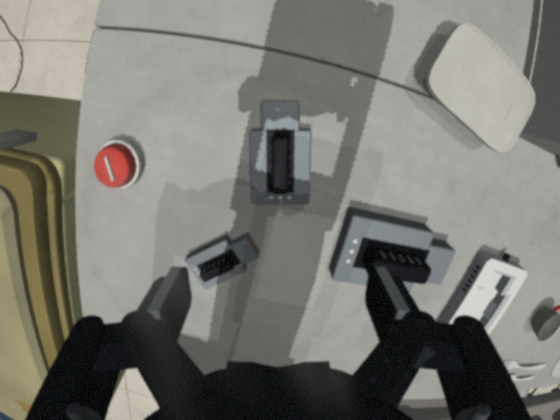

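The wrist view shows the pack with its nose up at (281,105) and its grip at (280,162). The dock is at lower right, near (490,290). Next I measure the pack pose from the wrist depth and check it against the top view.

```bash
cat >> h.py <<'E'
def fitpack(P,near,zlo=18,zhi=33,glo=44,ghi=60,rad=75,tag=""):
    D=np.hypot(P[:,:,0]-near[0],P[:,:,1]-near[1])
    z=P[:,:,2]; out={}
    for nm,a,b in(("block",zlo,zhi),("grip",glo,ghi)):
        q=P[(D<rad)&(z>a)&(z<b)]
        rc=cv2.minAreaRect(q[:,:2].astype(np.float32)); print(tag,nm,len(q),"rect c",np.round(rc[0],1),"size",np.round(rc[1],1),"ang",round(rc[2],2),"medz",np.median(q[:,2]).round(1))
        out[nm]=(q,rc)
    return out
def tri(rl):
    A=np.zeros((3,3));b=np.zeros(3)
    for o,d in rl:
        d=d/np.linalg.norm(d);M=np.eye(3)-np.outer(d,d);A+=M;b+=M@o
    X=np.linalg.solve(A,b); return X,[np.linalg.norm((np.eye(3)-np.outer(d/np.linalg.norm(d),d/np.linalg.norm(d)))@(X-o)) for o,d in rl]
E
python3 - <<'E'
from h import *
f=np.load("w1.npz"); c={k:f[k] for k in("mtx","extrinsics")}
P=cloud(c,f["d"],True); z=P[:,:,2]
print("table",np.median(z[230:260,110:160]),"px pack centre",P[150,281])
o=fitpack(P,(566,202),tag="wrist")
q=o["block"][0]
ft=np.load("top0.npz"); ct=optics.calibration("top"); fitpack(cloud(ct,ft["d"]),(566,202),tag="top")
# grip centre by dark mask, in both views
def dark(p,box,th):
    x0,y0,x1,y1=box; g=cv2.cvtColor(p,cv2.COLOR_RGB2GRAY)[y0:y1,x0:x1]; n,l,s,ce=cv2.connectedComponentsWithStats((g<th).astype(np.uint8)); i=1+np.argmax(s[1:,4]); print(s[i]); return ce[i]+[x0,y0]
a=dark(f["p"],(255,115,308,200),50); b=dark(ft["p"],(200,190,232,235),90); print(a,b)
ra=rays(c,a,True); rb=rays(ct,b); print("tri",tri([(ra[0],ra[1][0]),(rb[0],rb[1][0])]))
# dock
w=P[(np.hypot(P[:,:,0]-520,P[:,:,1]+182)<120)&(z>22)&(z<40)]; print(len(w), np.median(w,0))
im=cv2.resize(f["p"][80:225,215:345,::-1],None,fx=4,fy=4,interpolation=cv2.INTER_CUBIC); cv2.imwrite("pics/w1c.png",im)
E
```

```text
table 1.3227742951495713 px pack centre [572.61800564 204.78915093  52.08474267]
wrist block 4563 rect c [564.4 201.8] size [115.9  66.3] ang 27.72 medz 25.3
wrist grip 1026 rect c [558.2 198.3] size [58.7 18.1] ang 27.68 medz 51.8
top block 509 rect c [566.3 202. ] size [117.1  64.5] ang 28.17 medz 24.3
top grip 103 rect c [558.3 197.4] size [58.2 17.4] ang 28.45 medz 49.9
[  12   15   27   65 1496]
[  7  13  16  21 152]
[280.10695187 162.7540107 ] [214.34868421 212.42763158]
tri (array([559.6106316 , 198.39281955,  44.42233731]), [np.float64(0.3600553072037444), np.float64(0.3600553072037059)])
2042 [ 552.34396623 -157.75857628   30.85833421]
```

```bash
python3 - <<'E'
from h import *
plan([558,198.2,50],117.7)
E
```

```text
yaw 117.7 rv [-1.7967e+02 -1.1000e-01  5.0000e-02]
yaw 297.7 rv [0.33 0.03 0.07]
shift m [ 0.2004  0.003  -0.0138] t 2.15 q [14.5  4.2 89.   0.1 86.8 76.5]
```

Emit:
{"name": "carry_out", "arguments": {
  "commands": [0,0.003,-0.0138,-0.3,0,0,-1,0.05,0.003,-0.0138,-0.3,0,0,-1,0.1,0.003,-0.0138,-0.3,0,0,-1,0.13,0.003,-0.0138,-0.3,0,0,-1,0.16,0.003,-0.0138,-0.3,0,0,-1,0.18,0.003,-0.0138,-0.3,0,0,-1,0.19,0.003,-0.0138,-0.3,0,0,-1,0.199,0.003,-0.0138,-0.3,0,0,-1,0.199,0.003,-0.0138,-0.3,0,0,-1,0.199,0.003,-0.0138,-0.3,0,0,-1]
}}

```text
time: 3.4
tool_pos: [558.6, 198.5, 52.3]
tcp_rot: [-130.8, 89.9, 77.5]
ft_force: [-0.4, -0.7, 0.3]
finger_gap: 85.3
```

```bash
python3 - <<'E'
from h import *
plan([558,198.2,50],117.7); s=sense(); print(s["tool_pos"],s["ft_force"])
E
```

```text
yaw 117.7 rv [-1.7936e+02 -8.0000e-02 -7.0000e-02]
yaw 297.7 rv [ 0.63 -0.04  0.05]
shift m [ 0.0023 -0.0001  0.0006] t 3.4 q [14.6 16.8 96.6  0.1 66.6 76.2]
[558.58367496 198.45106426  52.26327401] [-0.39273917 -0.66513185  0.30201502]
```

Emit:
{"name": "carry_out", "arguments": {
  "commands": [0.002,0,0.0006,0.6,0,0,-1,0.002,0,0.0006,0.6,0,0,1,0.002,0,0.0006,0.6,0,0,1,0.002,0,0.0006,0.6,0,0,1,0.002,0,0.0006,0.6,0,0,1,0.002,0,0.0006,0.6,0,0,1,0.002,0,0.0006,0.6,0,0,1,0.002,0,0.0006,0.6,0,0,1],
  "grip_force": 70
}}

```text
time: 4.4
tool_pos: [558.3, 198.2, 50.5]
tcp_rot: [-146.8, 89.9, 61.0]
ft_force: [-0.3, -0.7, 2.2]
finger_gap: 16.6
```

```bash
python3 - <<'E'
from h import *
s=sense(); print(s["tool_pos"],s["ft_force"],s["finger_gap"])
plan([500,10,200],98)
E
```

```text
[558.28158482 198.21265772  50.52656084] [-0.31150634 -0.70966253  2.18589753] 16.617185751054944
yaw 98 rv [-1.6027e+02 -8.0000e-02 -9.0000e-02]
yaw 278 rv [19.73 -0.06  0.06]
shift m [-0.1498  0.1393  0.139 ] t 4.4 q [14.6 16.9 96.7  0.1 66.3 76.8]
```

Emit:
{"name": "carry_out", "arguments": {
  "commands": [-0.02,0,0,0,0,0,1,-0.05,0,0,0,0,0,1,-0.1,0,0,0,0,0,1,-0.15,0,0,0,0,0,1,-0.15,0,0,0,0,0,1]
}}

```text
time: 5.03
tool_pos: [561.2, 198.8, 207.8]
tcp_rot: [172.1, 89.3, 19.9]
ft_force: [-0.2, 0.9, -1.2]
finger_gap: 16.3
```

```bash
python3 - <<'E'
from h import *
s=sense(); print(s["tool_pos"],s["ft_force"],s["finger_gap"])
c,p,d=wsnap("w2")
plan([495,-140,200],98)
E
```

```text
[561.20842939 198.82503842 207.77714081] [-0.19214546  0.88099162 -1.22368344] 16.328737446707922
yaw 98 rv [-1.6026e+02 -5.0000e-02 -5.7000e-01]
yaw 278 rv [19.74 -0.4   0.04]
shift m [0.003  0.2694 0.2148] t 5.08 q [14.5  7.7 90.2  0.1 81.7 76.8]
```

View pics/w2.png

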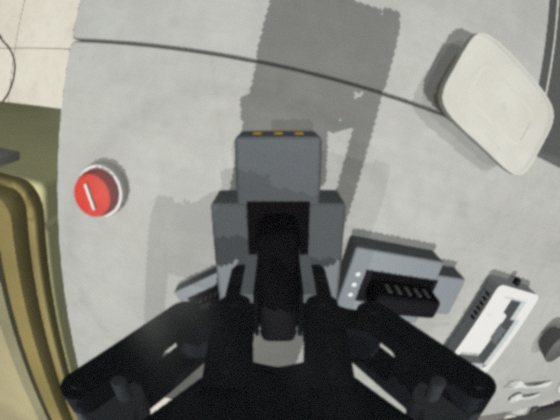

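```bash
python3 - <<'E'
from h import *
plan([395,-170,205],98)
E
```

```text
yaw 98 rv [-1.6026e+02 -5.0000e-02 -5.7000e-01]
yaw 278 rv [19.74 -0.4   0.04]
shift m [-0.0027  0.2494  0.3173] t 5.08 q [14.5  7.7 90.2  0.1 81.7 76.8]
```

Emit:
{"name": "carry_out", "arguments": {
  "commands": [0,0.03,0.04,2,0,0,1,0,0.06,0.08,5,0,0,1,0,0.09,0.12,8,0,0,1,0,0.125,0.16,11,0,0,1,0,0.16,0.2,14,0,0,1,0,0.19,0.24,17,0,0,1,0,0.22,0.28,19.7,-0.4,0,1,-0.002,0.249,0.317,19.7,-0.4,0,1,-0.002,0.249,0.317,19.7,-0.4,0,1,-0.002,0.249,0.317,19.7,-0.4,0,1,-0.002,0.249,0.317,19.7,-0.4,0,1]
}}

```text
time: 6.45
tool_pos: [395.1, -168.4, 203.8]
tcp_rot: [-64.0, 89.9, 124.1]
ft_force: [0.2, -0.4, -1.0]
finger_gap: 16.5
```

```bash
python3 - <<'E'
from h import *
s=sense(); print(s["tool_pos"],s["ft_force"],s["finger_gap"],s["joint_pos"].round(1))
c,p,d=wsnap("w3")
P=cloud(c,d,True)
s,pp,T=tool(); np.savez("w3pose.npz",p=pp,T=T.as_matrix())
q=P[(np.hypot(P[:,:,0]-520,P[:,:,1]+182)<110)&(P[:,:,2]>22)&(P[:,:,2]<45)]
print(len(q),cv2.minAreaRect(q[:,:2].astype(np.float32)),np.median(q[:,2]))
E
```

```text
[ 395.08612068 -168.39701166  203.75322236] [ 0.18294758 -0.42157146 -0.97704893] 16.501694844325755 [-30.  -18.4 114.7   0.   83.8  51.9]
7126 ((504.2960510253906, -184.9269256591797), (141.4347686767578, 105.0517807006836), 9.568588256835938) 30.761611668717876
```

View pics/w3.png

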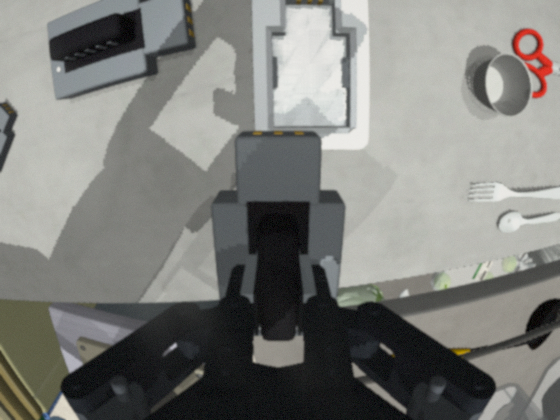

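The wrist view shows the pack held straight, but the dock is cut off at the top of the frame, around columns 255 to 370. I move up and forward to see all of it.

Emit:
{"name": "carry_out", "arguments": {
  "commands": [-0.03,0,-0.015,0,0,0,1,-0.06,0,-0.03,0,0,0,1,-0.09,0,-0.04,0,0,0,1,-0.09,0,-0.04,0,0,0,1,-0.09,0,-0.04,0,0,0,1]
}}

```text
time: 7.12
tool_pos: [434.6, -162.1, 292.6]
tcp_rot: [-48.9, 89.8, 139.3]
ft_force: [0.3, 0.7, -2.2]
finger_gap: 16.6
```

```bash
python3 - <<'E'
from h import *
s=sense(); print(s["tool_pos"],s["finger_gap"])
c,p,d=wsnap("w4")
P=cloud(c,d,True); z=P[:,:,2]
s,pp,T=tool(); np.savez("w4pose.npz",p=pp,T=T.as_matrix())
D=np.hypot(P[:,:,0]-515,P[:,:,1]+182)
q=P[(D<105)&(z>20)&(z<45)]
print("dock",len(q),cv2.minAreaRect(q[:,:2].astype(np.float32)),np.median(q[:,2]))
fl=P[(D<75)&(z>-5)&(z<14)]; print("floor-ish",len(fl), np.median(fl[:,2]))
# pack in hand, tool frame
L=(P.reshape(-1,3)-pp)@T.as_matrix(); L=L.reshape(P.shape)
for lo,hi in((14,34),):
    m=(L[:,:,0]>lo)&(L[:,:,0]<hi)&(np.abs(L[:,:,1])<45)&(L[:,:,2]<10)&(L[:,:,2]>-90)
    qq=L[m]; print("pack x (tool)",np.percentile(qq[:,0],[5,50,95]),"z min",np.percentile(qq[:,2],[.5,2]))
    for z0 in(-64,-60,-50,-40,-30,-25,-20,-15):
        b=qq[np.abs(qq[:,2]-z0)<2]; 
        if len(b): print(z0,len(b),"y",np.percentile(b[:,1],[1,99]).round(1),"x med",np.median(b[:,0]).round(1))
E
```

```text
[ 434.55833642 -162.12705275  292.57441893] 16.60330457469381
dock 5208 ((518.40673828125, -182.5110321044922), (168.47540283203125, 105.2581558227539), 9.063291549682617) 30.87144813619176
floor-ish 5531 5.789735130540009
pack x (tool) [23.41505346 24.84186098 26.35011683] z min [-66.52831424 -66.04782497]
-64 783 y [-17.7  21. ] x med 25.1
-60 738 y [-17.7  21.5] x med 24.9
-50 720 y [-17.5  21.2] x med 24.9
-40 671 y [-17.5  20.9] x med 24.9
-30 1163 y [-30.1  33.4] x med 24.3
-25 724 y [-30.7  33.7] x med 24.6
-20 666 y [-30.6  33.8] x med 24.8
-15 606 y [-30.4  33.8] x med 24.7
```

View pics/w4.png

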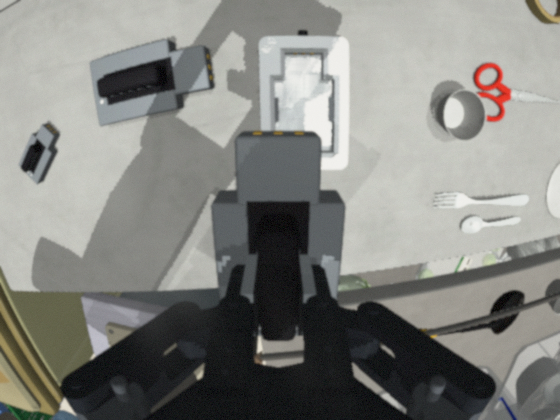

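The dock, with its bay open and free, is at (305,100), and the pack sits straight in hand. The 1.7 mm y-offset of the gripped pack matches the camera's calibration bias, so I work relative to the pack in the same view.

```bash
python3 - <<'E'
from h import *
for w in("w3","w4"):
    f=np.load(w+".npz"); c={k:f[k] for k in("mtx","extrinsics")}; P=cloud(c,f["d"],True); z=P[:,:,2]
    g=np.load(w+"pose.npz")
    m=(np.hypot(P[:,:,0]-515,P[:,:,1]+182)<105)&(z>24)&(z<40)&(f["p"].min(2)>60)
    q=P[m]; yaw=9.3
    for it in range(4):
        a=np.radians(yaw); u=np.array([np.cos(a),np.sin(a)]); v=np.array([-u[1],u[0]])
        l=np.c_[(q[:,:2]-[519,-182.5])@u,(q[:,:2]-[519,-182.5])@v]
        bins=np.arange(-60,61,5); lo=[];hi=[];xs=[]
        for b in bins:
            s=l[np.abs(l[:,0]-b)<2.5]
            if len(s)>15 and np.ptp(s[:,1])>95: xs.append(b);lo.append(np.percentile(s[:,1],1));hi.append(np.percentile(s[:,1],99))
        k=[np.polyfit(xs,e,1) for e in(lo,hi)]; yaw+=np.degrees((k[0][0]+k[1][0])/2)
    ex=[]
    for b in(-40,-35,-30,30,35,40):
        s=l[np.abs(l[:,1]-b)<2.5]; ex.append(np.percentile(s[:,0],[1,99]).round(1).tolist())
    print(w,len(xs),"yaw",yaw.round(2),"y lo/hi",np.mean(lo).round(1),np.mean(hi).round(1),"x ext",ex,"z",np.median(q[:,2]).round(1))
    # floor extents
    lf=np.dstack([(P[:,:,:2]-[519,-182.5])@u,(P[:,:,:2]-[519,-182.5])@v]); fl=(z<13)&(np.abs(lf[:,:,0])<65)&(np.abs(lf[:,:,1])<40)&(z>-10)
    for b in(-45,-35,-25,0,10,40,50):
        s=lf[fl&(np.abs(lf[:,:,0]-b)<2.5)]
        if len(s)>5: print("  floor x",b,"y",np.percentile(s[:,1],[1,99]).round(1))
    for b in(-25,-10,0,10,25):
        s=lf[fl&(np.abs(lf[:,:,1]-b)<2.5)]
        if len(s)>5: print("  floor y",b,"x",np.percentile(s[:,0],[1,99]).round(1))
E
```

```text
w3 24 yaw 9.21 y lo/hi -51.5 51.5 x ext [[-84.0, 53.6], [-83.5, 53.6], [-84.3, 54.1], [-66.7, 52.9], [-66.6, 52.7], [-66.1, 52.0]] z 30.8
  floor x -45 y [-35.6  34.4]
  floor x -35 y [-35.6  34.2]
  floor x -25 y [-31.2  31.2]
  floor x 0 y [-31.5  30.7]
  floor x 10 y [-35.2  35.2]
  floor x 40 y [-22.6  22.2]
  floor x 50 y [-22.4  22. ]
  floor y -25 x [-63.5  48.5]
  floor y -10 x [-63.3  54.9]
  floor y 0 x [-63.3  54.7]
  floor y 10 x [-63.3  54.7]
  floor y 25 x [-64.   23.6]
w4 20 yaw 9.34 y lo/hi -51.4 51.3 x ext [[-83.7, 72.5], [-82.7, 73.4], [-83.7, 73.7], [23.4, 74.3], [-35.1, 74.5], [-35.8, 73.7]] z 30.9
  floor x -45 y [-35.5 -16.7]
  floor x -35 y [-35.7  35.2]
  floor x -25 y [-31.5  31.2]
  floor x 0 y [-31.5  31.9]
  floor x 10 y [-34.9  34.2]
  floor x 40 y [-22.4  21.3]
  floor x 50 y [-22.8  21.1]
  floor y -25 x [-64.3  50.7]
  floor y -10 x [-40.   54.5]
  floor y 0 x [-39.9  54.4]
  floor y 10 x [-38.6  54.4]
  floor y 25 x [-39.7  23.1]
```

```bash
python3 - <<'E'
from h import *
plan([505.9,-183.0,110],99.3)
E
```

```text
yaw 99.3 rv [178.88   0.25  -0.25]
yaw 279.3 rv [-1.12  0.16  0.16]
shift m [ 0.1819  0.0313 -0.0685] t 7.17 q [-26.9 -14.7 102.4   0.   92.4  55. ]
```

Emit:
{"name": "carry_out", "arguments": {
  "commands": [0,0.016,-0.035,-0.5,0,0,1,0,0.0313,-0.0685,-1.1,0.1,0.1,1,0.03,0.0313,-0.0685,-1.1,0.1,0.1,1,0.07,0.0313,-0.0685,-1.1,0.1,0.1,1,0.11,0.0313,-0.0685,-1.1,0.1,0.1,1,0.14,0.0313,-0.0685,-1.1,0.1,0.1,1,0.165,0.0313,-0.0685,-1.1,0.1,0.1,1,0.18,0.0313,-0.0685,-1.1,0.1,0.1,1,0.182,0.0313,-0.0685,-1.1,0.1,0.1,1,0.182,0.0313,-0.0685,-1.1,0.1,0.1,1]
}}

```text
time: 8.43
tool_pos: [506.2, -183.2, 110.5]
tcp_rot: [-58.6, 90.0, 130.7]
ft_force: [-0.3, 0.0, -1.0]
finger_gap: 16.7
```

```bash
python3 - <<'E'
from h import *
c,p,d=wsnap("w5"); s=sense(); print(s["tool_pos"],s["finger_gap"],s["ft_force"])
P=cloud(c,d,True); z=P[:,:,2]; s,pp,T=tool()
# dock +x part seen beyond the nose
a=np.radians(9.3); u=np.array([np.cos(a),np.sin(a)]); v=np.array([-u[1],u[0]]); o=np.array([514.4,-183.3])
l=np.dstack([(P[:,:,:2]-o)@u,(P[:,:,:2]-o)@v])
m=(z>24)&(z<40)&(p.min(2)>60)&(np.abs(l[:,:,0])<95)&(np.abs(l[:,:,1])<65)
for b in(-60,-50,-40,0,20,40,50,65,70):
    q=l[m&(np.abs(l[:,:,0]-b)<2.5)]
    if len(q)>10: print("dock x",b,"y",np.percentile(q[:,1],[1,99]).round(1))
for b in(-40,-30,30,40):
    q=l[m&(np.abs(l[:,:,1]-b)<2.5)]
    if len(q)>10: print("dock y",b,"x",np.percentile(q[:,0],[1,99]).round(1))
mp=(z>70)&(z<95)&(np.abs(l[:,:,0])<75)&(np.abs(l[:,:,1])<40)
for b in(55,45,35,20,10):
    q=l[mp&(np.abs(l[:,:,0]-b)<2.5)]
    if len(q)>10: print("pack x",b,"y",np.percentile(q[:,1],[1,99]).round(1))
q=l[mp&(np.abs(l[:,:,1])<15)]; print("pack nose x",np.percentile(q[:,0],[98,99.5]).round(1))
plan([505.9,-183.0,62],99.3)
E
```

```text
[ 506.56451486 -183.35130583  111.00964977] 16.56353557107991 [-0.35091962  0.04986447 -1.21713803]
dock x -60 y [-51.7  52. ]
dock x -50 y [-51.5  52. ]
dock x -40 y [-51.5  51.9]
dock x 0 y [-51.7  52. ]
dock x 20 y [-51.8  51.7]
dock x 40 y [-51.3  51.5]
dock x 50 y [-51.   51.5]
dock x 65 y [-50.6  51. ]
dock x 70 y [-50.9  51.1]
dock y -40 x [13.5 79. ]
dock y -30 x [29.1 79.2]
dock y 30 x [28.6 79.4]
dock y 40 x [13.  79.1]
pack x 55 y [-19.6  19.2]
pack x 45 y [-19.7  19. ]
pack x 35 y [-19.6  19. ]
pack x 20 y [-32.1  31.9]
pack x 10 y [-32.3  32.3]
pack nose x [58.  58.4]
yaw 99.3 rv [1.7998e+02 1.0000e-02 4.0000e-02]
yaw 279.3 rv [-0.02 -0.03  0.  ]
shift m [ 0.049  -0.0005  0.0006] t 8.47 q [-25.4   4.7 103.6   0.   71.7  55.4]
```

View pics/w5.png

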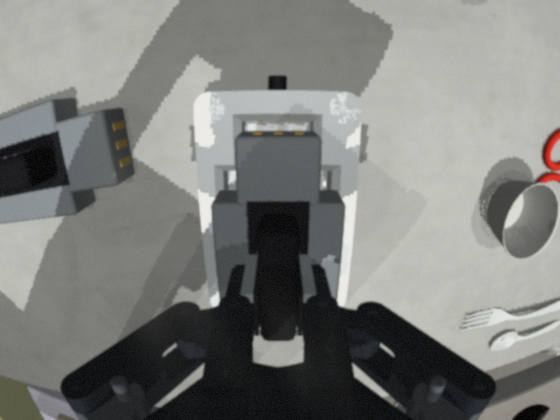

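The pack is centred over the bay to within 0.5 mm, with its nose at the narrow end at (278,133). I lower it to where the catches should stop it.

Emit:
{"name": "carry_out", "arguments": {
  "commands": [0.01,0,0.0006,0,0,0,1,0.02,0,0.0006,0,0,0,1,0.027,0,0.0006,0,0,0,1,0.033,0,0.0006,0,0,0,1,0.038,0,0.0006,0,0,0,1,0.042,0,0.0006,0,0,0,1,0.042,0,0.0006,0,0,0,1,0.042,0,0.0006,0,0,0,1],
  "grip_force": 100
}}

```text
time: 9.48
tool_pos: [506.2, -183.5, 69.2]
tcp_rot: [172.7, 90.0, 2.0]
ft_force: [-0.0, 0.3, -2.0]
finger_gap: 16.1
```

```bash
python3 - <<'E'
from h import *
s=sense(); print(s["tool_pos"],s["finger_gap"],s["ft_force"],s["wrist_torque"])
plan([505.9,-183.0,56.5],99.3)
E
```

```text
[ 506.15839576 -183.4880325    69.23563677] 16.07591874713002 [-0.04633003  0.28748423 -2.02429771] [ 0.03851444 -0.04113334 -0.04394809]
yaw 99.3 rv [ 1.7998e+02 -1.0000e-02  7.0000e-02]
yaw 279.3 rv [-0.02 -0.04 -0.01]
shift m [ 0.0127 -0.0005  0.0002] t 9.47 q [-25.4   7.7 105.1   0.   67.1  55.3]
```

Force is only the pack's weight, so nothing is jamming. I press down gently.

Emit:
{"name": "carry_out", "arguments": {
  "commands": [0.002,0,0,0,0,0,1,0.004,0,0,0,0,0,1,0.006,0,0,0,0,0,1,0.008,0,0,0,0,0,1,0.01,0,0,0,0,0,1,0.012,0,0,0,0,0,1,0.013,0,0,0,0,0,1,0.013,0,0,0,0,0,1]
}}

```text
time: 10.48
tool_pos: [505.9, -183.5, 56.6]
tcp_rot: [-119.6, 90.0, 69.7]
ft_force: [-4.0, 2.4, 6.0]
finger_gap: 16.3
```

```bash
python3 - <<'E'
from h import *
s=sense(); print(s["tool_pos"],s["finger_gap"],s["ft_force"],s["wrist_torque"])
E
```

```text
[ 505.91944362 -183.45399113   56.55183306] 16.287495520913172 [-3.98986624  2.44989664  6.04590346] [0.3928866  0.59198107 0.00784679]
```

Emit:
{"name": "carry_out", "arguments": {
  "commands": [0.001,0,0,0,0,0,1,0.002,0,0,0,0,0,1,0.002,0,0,0,0,0,1]
}}

```text
time: 10.85
tool_pos: [506.0, -183.5, 56.5]
tcp_rot: [-45.1, 90.0, 144.2]
ft_force: [-10.4, 5.5, 21.6]
finger_gap: 16.1
```

```bash
python3 - <<'E'
from h import *
s=sense(); print(s["tool_pos"],s["finger_gap"],s["ft_force"],s["wrist_torque"])
c,p,d=wsnap("w6"); P=cloud(c,d,True); z=P[:,:,2]
a=np.radians(9.3); u=np.array([np.cos(a),np.sin(a)]); v=np.array([-u[1],u[0]]); o=np.array([514.4,-183.3])
l=np.dstack([(P[:,:,:2]-o)@u,(P[:,:,:2]-o)@v])
f=lambda x0,x1,y0,y1:np.median(z[(l[:,:,0]>x0)&(l[:,:,0]<x1)&(l[:,:,1]>y0)&(l[:,:,1]<y1)&(z<45)]).round(1)
print("nose",f(30,55,-15,15),f(50,56,-15,15),"rim nose end",f(68,76,-20,20),"rim L/R",f(0,20,41,49),f(0,20,-49,-41),"block L/R",f(0,22,20,29),f(0,22,-29,-20))
E
```

```text
[ 505.97160316 -183.46995835   56.51899781] 16.07658109733456 [-10.42205385   5.52823503  21.55974156] [ 9.70078794e-01  1.73778287e+00 -5.36929376e-04]
nose 31.1 31.1 rim nose end 31.2 rim L/R 31.1 31.1 block L/R 31.2 31.2
```

The pack is home: all block tops are level with the rim at 31.1 mm, and it moves no further under 22 N. I relax the press, open, and retreat upward.

Emit:
{"name": "carry_out", "arguments": {
  "commands": [0,0,0,0,0,0,1,0,0,0,0,0,0,-1,0,0,0,0,0,0,-1,0,0,0,0,0,0,-1,0,0,0,0,0,0,-1,0,0,0,0,0,0,-1,-0.02,0,0,0,0,0,-1,-0.05,0,0,0,0,0,-1,-0.1,0,0,0,0,0,-1,-0.15,0,0,0,0,0,-1,-0.15,0,0,0,0,0,-1,-0.15,0,0,0,0,0,-1]
}}

```text
time: 12.4
tool_pos: [506.0, -183.5, 206.3]
tcp_rot: [-55.5, 90.0, 133.8]
ft_force: [-1.1, 0.0, 0.1]
finger_gap: 85.6
```

```bash
python3 - <<'E'
from h import *
s=sense(); print(s["tool_pos"],s["finger_gap"],s["ft_force"])
c,p,d=wsnap("w7"); P=cloud(c,d,True); z=P[:,:,2]
a=np.radians(9.3); u=np.array([np.cos(a),np.sin(a)]); v=np.array([-u[1],u[0]]); o=np.array([514.4,-183.3])
l=np.dstack([(P[:,:,:2]-o)@u,(P[:,:,:2]-o)@v])
f=lambda x0,x1,y0,y1:np.median(z[(l[:,:,0]>x0)&(l[:,:,0]<x1)&(l[:,:,1]>y0)&(l[:,:,1]<y1)&(z<60)]).round(1)
print("nose",f(50,56,-15,15),"rim nose end",f(68,76,-20,20),"rim tail",f(-76,-68,-20,20),"rim L/R",f(-20,20,41,49),f(-20,20,-49,-41),"block L/R",f(0,22,20,29),f(0,22,-29,-20),"tail",f(-56,-48,-28,28),"grip",f(-30,10,-4,4))
E
```

```text
[ 505.95681278 -183.47671353  206.32207569] 85.5671012746438 [-1.12916503  0.02970651  0.10006846]
nose 31.5 rim nose end 31.2 rim tail 31.3 rim L/R 31.1 31.2 block L/R 31.6 31.4 tail 31.8 grip 58.6
```

View pics/w7.png

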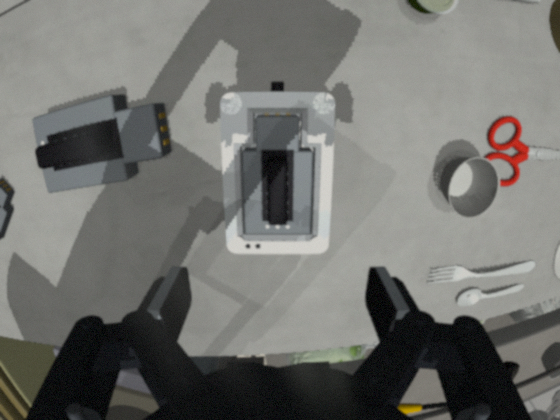

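The block now reads 0.3 to 0.6 mm above the rim, where it read level before. Opening the jaws may have lifted it slightly, so I press once more with shut fingertips on the top of the grip.

Emit:
{"name": "carry_out", "arguments": {
  "commands": [0,0,0,0,0,0,1,0.04,0,0,0,0,0,1,0.08,0,0,0,0,0,1,0.1,0,0,0,0,0,1,0.11,0,0,0,0,0,1,0.118,0,0,0,0,0,1,0.122,0,0,0,0,0,1,0.122,0,0,0,0,0,1]
}}

```text
time: 13.45
tool_pos: [505.4, -183.3, 83.6]
tcp_rot: [-37.3, 89.9, 152.0]
ft_force: [-0.2, 0.0, -1.1]
finger_gap: 0.3
```

```bash
python3 - <<'E'
from h import *
s=sense(); print(s["tool_pos"],s["finger_gap"],s["ft_force"])
E
```

```text
[ 505.43730351 -183.25336386   83.63461238] 0.2947563504029318 [-0.15544292  0.02801661 -1.06493742]
```

Emit:
{"name": "carry_out", "arguments": {
  "commands": [0.0015,0,0,0,0,0,1,0.003,0,0,0,0,0,1,0.004,0,0,0,0,0,1,0.0045,0,0,0,0,0,1,0.005,0,0,0,0,0,1,0.005,0,0,0,0,0,1]
}}

```text
time: 14.2
tool_pos: [505.7, -183.4, 80.1]
tcp_rot: [-30.5, 89.9, 158.8]
ft_force: [-5.5, 2.2, 12.1]
finger_gap: 0.1
```

Emit:
{"name": "carry_out", "arguments": {
  "commands": [0.001,0,0,0,0,0,1,0.0025,0,0,0,0,0,1,0.0025,0,0,0,0,0,1]
}}

```text
time: 14.58
tool_pos: [505.7, -183.4, 80.0]
tcp_rot: [-24.7, 89.9, 164.6]
ft_force: [-12.1, 4.3, 23.7]
finger_gap: -0.2
```

The tip stops at z 80.0, so the grip top is at 58.0 mm, which is the home height of 6 + 52. I retreat and do the final check.

Emit:
{"name": "carry_out", "arguments": {
  "commands": [0,0,0,0,0,0,1,-0.02,0,0,0,0,0,1,-0.06,0,0,0,0,0,1,-0.11,0,0,0,0,0,1,-0.16,0,0,0,0,0,1,-0.16,0,0,0,0,0,1,-0.16,0,0,0,0,0,1]
}}

```text
time: 15.45
tool_pos: [505.9, -183.5, 239.6]
tcp_rot: [-25.3, 89.9, 164.0]
ft_force: [0.4, 0.9, -1.0]
finger_gap: -0.2
```

```bash
python3 - <<'E'
from h import *
s=sense(); print(s["tool_pos"],s["finger_gap"],s["ft_force"],s["time"])
c,p,d=wsnap("w8"); P=cloud(c,d,True); z=P[:,:,2]
a=np.radians(9.3); u=np.array([np.cos(a),np.sin(a)]); v=np.array([-u[1],u[0]]); o=np.array([514.4,-183.3])
l=np.dstack([(P[:,:,:2]-o)@u,(P[:,:,:2]-o)@v])
f=lambda x0,x1,y0,y1:np.median(z[(l[:,:,0]>x0)&(l[:,:,0]<x1)&(l[:,:,1]>y0)&(l[:,:,1]<y1)&(z<60)]).round(1)
print("nose",f(50,56,-15,15),"rim nose end",f(68,76,-20,20),"rim tail",f(-76,-68,-20,20),"rim L/R",f(-20,20,41,49),f(-20,20,-49,-41),"block L/R",f(0,22,20,29),f(0,22,-29,-20),"tail",f(-56,-48,-28,28),"grip",f(-30,10,-4,4))
# bystanders: compare top views
p0=np.load("top0.npz")["p"]; p1,_=optics.snapshot("top"); df=cv2.absdiff(p0,p1).max(2)
for n,(x,y) in dict(timer=(162,241),tub=(265,155),cup=(393,221),big=(270,226),small=(212,260)).items():
    g0,g1=[cv2.cvtColor(q,cv2.COLOR_RGB2GRAY)[y-22:y+22,x-26:x+26].astype(np.float32) for q in(p0,p1)]
    print(n,np.round(cv2.phaseCorrelate(cv2.Laplacian(g0,cv2.CV_32F),cv2.Laplacian(g1,cv2.CV_32F)),2) if False else (df[y-22:y+22,x-26:x+26]>50).mean().round(3))
cv2.imwrite("pics/top8.png",p1[100:340,100:460,::-1].repeat(2,0).repeat(2,1))
E
```

```text
[ 505.86035995 -183.45827881  239.56608152] -0.236381683639782 [ 0.37648768  0.88261023 -1.03694941] 15.45
nose 31.2 rim nose end 31.2 rim tail 31.2 rim L/R 31.1 31.1 block L/R 31.2 31.1 tail 31.2 grip 58.1
timer 0.0
tub 0.0
cup 0.157
big 0.229
small 0.0
```

View pics/top8.png

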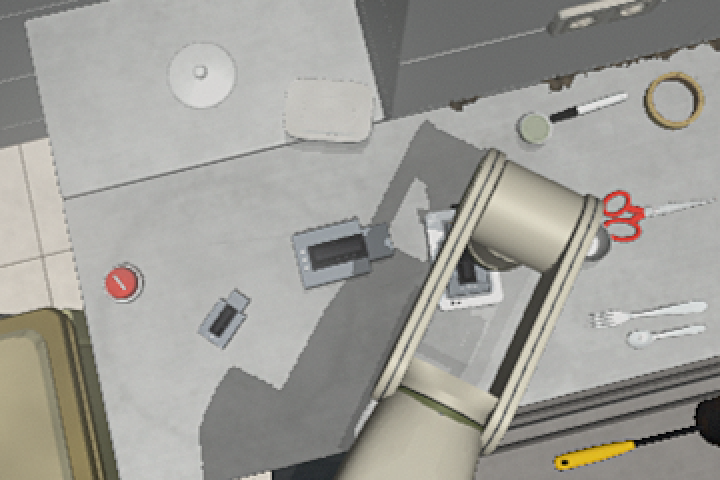

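The pack is in the dock and nothing else has moved. The timer, tub and small pack show no change. The differences at the large pack and the cup are the arm and its shadow. I hand in.

```bash
python3 -c "
from bench import order
print(order.hand_in())"
```

```text
the job is handed in; nothing more can be done
None
```

The 116 x 66 mm pack is home in the dock, nose in the narrow end and released; I handed the job in at about 15.5 s of the 48 s.

- **Placing:** I took the pack by its grip, turned it about 18° to the bay and pressed it past the catches. It stopped moving at about 22 N.
- **One correction:** after I opened the jaws, the block read 0.3–0.6 mm above the rim. I pressed it once more with shut fingertips on the grip, at about 24 N.
- **Last depth check:** block and rim both read 31.1–31.2 mm all round, and the grip top read 58.1 mm against 58 expected. The gripper was well clear, at 240 mm.
- **Other things on the table:** the timer, tub and small pack show no change in the top view. My image comparison flagged the large pack and the cup, which I put down to the arm and its shadow. The cup is partly hidden by the arm in that last view, so its position is not measured there.

The wrist camera showed a sideways bias of about 1.7 mm, so I aligned the pack to the dock within the same picture.

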